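# Reference a colour-reading head and hold it over a masked spot on a wall-painting fragment

## Robot

A 6-joint arm with a two-finger parallel gripper is mounted at the origin on the work surface. World frame = base frame: x ahead of the robot, y to its left, z up, the work surface at z = 0. Lengths are in m, angles in rad, forces in N, time in s.
With the tool pointing down it reaches from about 0.275 to 1 m from the base axis. Payload 8.4 kg.
Tool frame: the origin (TCP) lies midway between the tips of the shut fingers; the grasp point (between the pads) lies 19 mm behind it; z points along the fingers, y is the line along which they close (so a half turn about z gives the same grasp; the last joint's range is limited). The gripper opens to 85 mm and grips with 20 to 120 N. Pads are 22 mm wide; open, the fingers measure 114 mm over their backs; the gripper's body (76 mm by 85 mm) begins 54 mm behind the grasp point. The pads swing forward as they close: fully open they stand 13 mm farther back than shut.
Start: joints at [1.149, 0.353, 1.633, -0, 1.155, -0.002], TCP at [0.255, 0.571, 0.231] pointing down, gripper open.
Joint ranges: [-2.63, 2.63], [-0.92, 2.1], [0.06, 2.66], [-1.3, 4.44], [0, 2.69], [-3.02, 3.02]. Speed limits (rad/s): [2.22, 2.22, 2.79, 3.14, 3.14, 3.14].

## Interface

Orientations are given as a rotation vector (axis times angle).
In Python, from rig import * gives the robot as it stands.
- The arm moves only by the tool drive_tool, never from a script. Its argument "moves" is a list of rows, each an object of numbers: "tx", "ty", "tz": the shift along the world's x, y, z in m; "ax", "ay", "az": the turn, a rotation vector about the world's x, y, z in rad. In form: [{"tx": .., "ty": .., "tz": .., "ax": .., "ay": .., "az": ..}, ...]. A call has 1 to 12 rows; each row is the pose to reach, as a shift and turn from the pose commanded when the call began; what a row does not reach only later rows make up. A row lasts 1/12 s, in which the tool goes at most 41.7 mm and 7.16 degrees, less where a joint would pass 70% of its speed; a pose out of reach is approached as far as the arm can. A call with a gripper value outside its range is refused whole. "fingers" is the opening, from 0 (shut) to 1 (fully open), set as the call begins (left out, the last holds). The fingers move at their own pace and stop on an object; "force" is the grip in N (left out, the last holds). Time passes only in rows, so rows that repeat a pose let the fingers close. It gives the time, the measured TCP pose, the force, the opening and the grip force at its end, in the units of the state.
- get_state(): the state, without advancing time (a new reading comes with each control period).
- capture(name): name is "scene" or "top" or "wrist"; returns a dict with "color" (400x640x3 uint8, red, green, blue), "fx", "fy", "cx", "cy" (pixels), "distortion" ([k1, k2, p1, p2, k3] as OpenCV has them; the pictures are not rectified), "cam_to_world" (4x4, takes a point from camera to world coordinates). Camera axes: x right, y down, z forward; pixel columns grow to the right and rows downward; lengths in m; the calibration is good to about 2 mm. A picture is of the moment at which its call begins. There is no depth.
- job_done(): hands the job in; it is judged then, once.
The state is a dict: "time_s": time; "q": joint angles; "qd": joint speeds; "joint_efforts": joint torques, N m; "position": TCP position; "orientation": TCP orientation; "force": force on the tool from outside, world axes, zero at the start; "wrist_torque": the same for the moment, N m; "width": finger opening in m; "grip_force": force on a finger pad.
Only numpy, scipy, OpenCV 4.12 (cv2) and the standard library are available. Lean on these libraries where they do the work, as an engineer would, in place of code of your own. Each camera call takes 0.05 s, during which the arm holds its last target. There are 200 camera calls.

## Task

Lift the cordless colour-reading head out of its charging dock and press its nose squarely down on the middle of the white tile of the reference station until the sprung tile is fully home, and keep it home for a moment. Then carry the head over to the wall-painting fragment, clear of the wooden hand-rest and the steel weights, and finish while holding it there, still and upright with its nose about 8 mm above the paint, centred in the window of the yellow-tabbed mask and with the nose's long side along the window's long side. The paint is flaking: neither the head nor the robot may touch the fragment or its masks, and the hand-rest, weights, bottle and jars stay where they are.

Things in the scene. Friction and masses are not known exactly. Their poses are not given: they have to be found in the camera images.
- head: cordless colour-reading head, ~0.3 kg, 140 mm tall, upright in its dock. Origin: centre of its nose's flat lower face; z up, x along the nose's long side. From below: black/steel nose 28 (x) by 18 (y) mm to z = 20; light-grey body 46 by 34 mm to z = 88, screen on its -x face; dark ribbed grip 42 (x) by 34 (y) mm, z = 88 to 140, orange button on top. Pinch the grip from above across its 34 mm (y).
- dock: fixed dark charging dock. Origin: centre of its underside, on the table. Foot 110 (x) by 86 (y) mm; block 62 by 52 mm, top at 45 mm, with a 32 by 22 mm pocket for the nose. The head's shoulders rest on the block: nose face 25 mm above the table, grip top 165 mm. A post at x = 33 to 47 mm is 85 mm high. The head lifts straight up: 25 mm frees it, 65 mm clears the post.
- ref_station: the fixed grey white-reference station, which carries the sprung tile. Origin: centre of its underside on the table. Housing 104 (x) by 84 (y) mm, its top 33 mm above the table; an opened dust cover stands at x = 52 to 60 mm, 63 mm high.
- tile_top (a point): centre of the top face of the white ceramic tile, 40 (x) by 30 (y) mm, in the middle of the reference station; 40 mm above the table when up, 34 mm when fully home (1 mm proud of the housing). It moves with the tile.
- ref_tile (a joint): travel of the sprung tile: 0 = up, 0.006 m = fully home against its stop. It takes about 2 N to start and 8 N to hold home, and springs back up when let go.
- fragment: the fixed piece of painted wall plaster on an aluminium support board, about 270 (x) by 380 (y) mm; origin: centre of its underside on the table. The flat painted face is 40 mm above the table. It stands at any yaw within about 0.2 rad.
- mask_yellow: the fixed off-white film mask with the YELLOW tab, lying flat on the paint: 66 (x) by 56 (y) mm outside, 1.5 mm thick, with an oblong black-edged window 42 (x) by 32 (y) mm that shows the paint. Origin: centre of the window, on the paint; x along the window's long side, z up. The yellow tab is on the strip at +y. This is the target.
- mask_blue: a mask of the same shape with a BLUE tab, on the same fragment: not the one wanted.
- rest_bridge: the loose wooden hand-rest bridge (0.9 kg) that straddles the fragment: a plank 400 (x) by 60 (y) mm with its top 85 mm above the table, on a foot at each end (x = +-176 mm, feet 100 mm wide in y). Origin: centre of its underside, at table height. It lies between the dock and the masks.
- weight_a: loose knobbed steel weight standing on the fragment, 40 mm across, 56 mm tall (top 96 mm above the table); origin: centre of its underside.
- weight_b: second steel weight like the first.
- solvent_bottle: loose white plastic bottle, 64 mm across, 150 mm tall; origin: centre of its underside.
- swab_jar: loose small jar with a steel lid, 56 mm across, 70 mm tall; origin: centre of its underside.
- brush_jar: loose blue ceramic pot of brushes, 72 mm across, 95 mm tall, brushes up to 190 mm; origin: centre of its underside.
There are look-alikes about, which are no part of the job. Leave any purple look-alike of the weight_b alone.

How it is judged:
On the way:
1. the reference tile is pressed fully home by the nose of the upright head, near the tile's centre (value of joint ref_tile above 0.0052 m and contact force between head and ref_station above 3 N and distance between head and tile_top below 0.009 m and angle between head's own z axis and vertical below 0.12 rad), for 0.2 s.
At the end, for the whole second after the job is handed in: Held in the fingers, still, touching nothing else; nose 3 to 15 mm above the paint, within 6 mm of the yellow-tabbed window's centre, long side within 0.14 rad of the window's, upright within 0.10 rad; bridge, weights, bottle and jars within 12 mm of their starts (horizontal distance between head and mask_yellow below 0.006 m and z of head in the frame of mask_yellow between 0.003 and 0.015 m and angle between the x axis of head and the x axis of mask_yellow, either way round below 0.14 rad and angle between head's own z axis and vertical below 0.1 rad and linear speed of head below 0.02 m/s and contact force between the fingers and head above 2 N and contact force between head and fragment below 0.05 N and contact force between head and mask_yellow below 0.05 N and contact force between head and mask_blue below 0.05 N and contact force between head and rest_bridge below 0.05 N and contact force between head and weight_a below 0.05 N and contact force between head and weight_b below 0.05 N and distance of each of rest_bridge, weight_a, weight_b, solvent_bottle, swab_jar, brush_jar from where it was at the start of the episode below 0.012 m); the arm keeps its last pose, push and grip.
It fails at once if the head or the robot touches the painted fragment or a mask (contact force between any of head, the arm, the fingers and fragment above 0.3 N or contact force between any of head, the arm, the fingers and mask_yellow above 0.3 N or contact force between any of head, the arm, the fingers and mask_blue above 0.3 N).
It fails at once if the head or the robot knocks the hand-rest or a weight (contact force between any of head, the arm, the fingers and rest_bridge above 1 N or contact force between any of head, the arm, the fingers and weight_a above 1 N or contact force between any of head, the arm, the fingers and weight_b above 1 N).
It fails at once if the hand-rest, a weight, the bottle or a jar is shifted by more than 12 mm (distance of any of rest_bridge, weight_a, weight_b, solvent_bottle, swab_jar, brush_jar from where it was at the start of the episode above 0.012 m).
It also fails if it takes over 45 s, if anything falls off the work surface, if the arm or the gripper's body presses on something with over 40 N, if the wrist force passes 120 N, or if a joint passes its speed limit or range.

## Working session

There is one attempt and no reset: what is moved stays moved. The work goes in short steps, Python scripts to look and compute and a tool call to move; the robot and the scene stay as the last step left them, time stands still between calls to the robot, and variables do not carry over. Pictures are saved under pics/ and viewed, at most 10 in all, crops included, and the job is handed in when it is done.

Besides the shell and the picture viewer there is one more tool, called as a command line: name --argument value ..., lists and objects as JSON in quotes. drive_tool: Moves the arm, as the interface text tells. Its arguments: {"type":"object","properties":{"moves":{"type":"array"},"fingers":{"type":"number"},"force":{"type":"number"}},"required":["moves"]}

```bash
ls; mkdir -p pics
cat > h.py <<'E'
from rig import *
import numpy as np, cv2, pickle
def snap(n,f):
    c=capture(n); cv2.imwrite(f'pics/{f}.png',c['color'][:,:,::-1]); pickle.dump(c,open(f'{f}.pkl','wb')); return c
def load(f): return pickle.load(open(f'{f}.pkl','rb'))
def K(c): return np.array([[c['fx'],0,c['cx']],[0,c['fy'],c['cy']],[0,0,1.]])
def px2w(c,uv,z):
    uv=np.array(uv,float).reshape(-1,1,2)
    n=cv2.undistortPoints(uv,K(c),np.array(c['distortion'],float)).reshape(-1,2)
    T=np.array(c['cam_to_world']); d=np.c_[n,np.ones(len(n))]@T[:3,:3].T; o=T[:3,3]
    return o+d*((np.asarray(z)-o[2])/d[:,2])[:,None]
def w2px(c,P):
    T=np.linalg.inv(np.array(c['cam_to_world'])); 
    return cv2.projectPoints(np.array(P,float).reshape(-1,1,3),cv2.Rodrigues(T[:3,:3])[0],T[:3,3],K(c),np.array(c['distortion'],float))[0].reshape(-1,2)
E
python3 - <<'E'
from h import *
for n in ("scene","top"):
    c=snap(n,n+"0"); print(n,np.round(c['cam_to_world'],3).tolist(),c['fx'])
s=get_state(); print(s['time_s'],s['position'],s['orientation'],s['width'])
a=[cv2.imread(f'pics/{n}0.png') for n in("scene","top")]
E
```

```text
pics
scene [[-0.419, 0.727, -0.544, 1.151], [0.908, 0.336, -0.25, 0.324], [0.002, -0.599, -0.801, 0.907], [0.0, 0.0, 0.0, 1.0]] 397.2063410451014
top [[0.04, -0.978, 0.203, 0.438], [-0.999, -0.039, 0.007, 0.039], [0.001, -0.203, -0.979, 0.903], [0.0, 0.0, 0.0, 1.0]] 391.0580055733139
0.1 [0.25455337 0.57033361 0.23065753] [-6.54572696e-01 -3.07235337e+00  1.90678033e-03] 0.08563829204829994
```

View pics/top0.png

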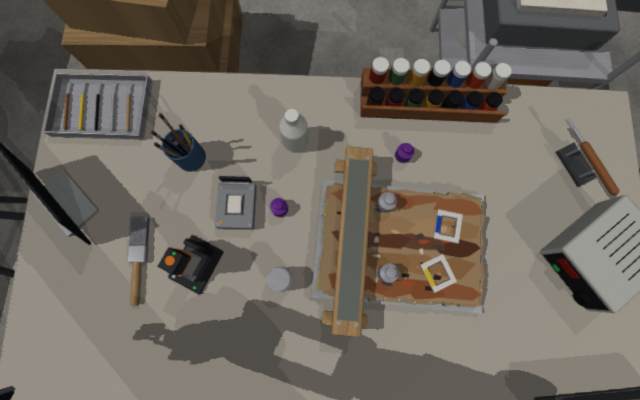

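View pics/scene0.png

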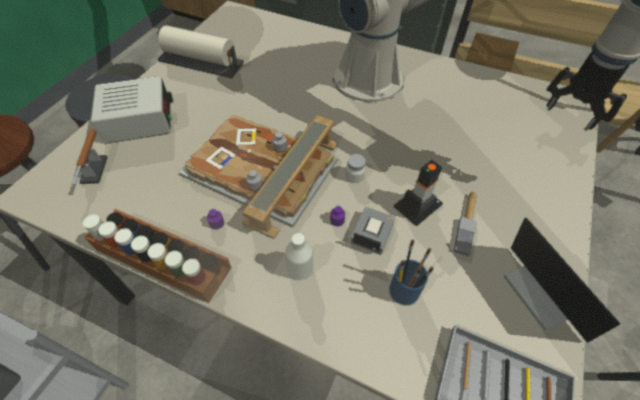

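The top view shows the head in its dock at about (175,262), the station at (236,205) and the bridge at (353,240). The weights are at (387,202) and (389,273), and the purple look-alikes at (279,207) and (405,152). There are two masks: (438,273) with a yellow tab and (448,227) with a blue tab. The yellow one fits the description, so I'll confirm it in an enlarged crop.

Run:
```python
import cv2,numpy as np
t=cv2.imread('pics/top0.png')
def cr(x0,y0,x1,y1,s):
    im=cv2.resize(t[y0:y1,x0:x1],None,fx=s,fy=s,interpolation=cv2.INTER_CUBIC)
    for x in range(x0,x1,10):
        cv2.line(im,((x-x0)*s,0),((x-x0)*s,6),(0,255,0),1)
        if x%20==0: cv2.putText(im,str(x),((x-x0)*s,16),0,.35,(0,255,0),1)
    for y in range(y0,y1,10):
        cv2.line(im,(0,(y-y0)*s),(6,(y-y0)*s),(0,255,0),1)
        if y%20==0: cv2.putText(im,str(y),(8,(y-y0)*s+4),0,.35,(0,255,0),1)
    return im
cv2.imwrite('pics/c1.png',cr(150,170,270,300,4.0.__int__()))
cv2.imwrite('pics/c2.png',cr(370,180,490,300,5))
```

```text
(no output)
```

View pics/c1.png

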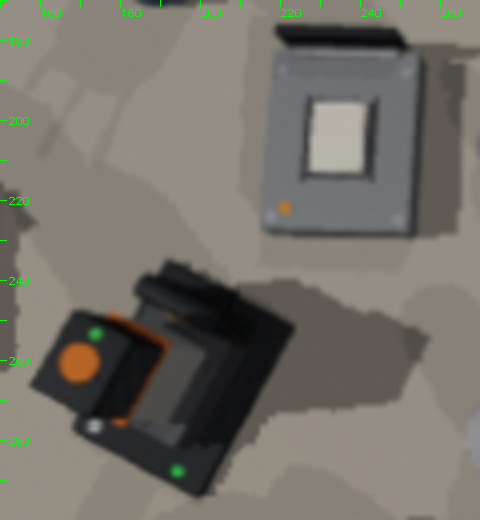

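View pics/c2.png

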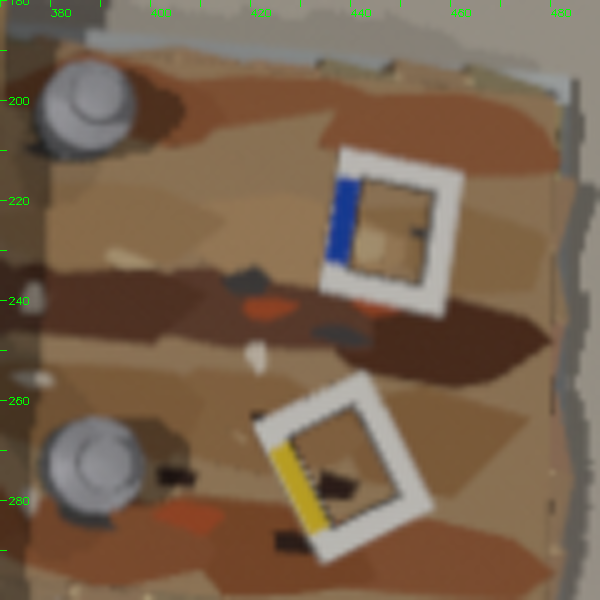

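The crop confirms the yellow-tabbed mask. Its window corners are at about (440,260), (450,279), (436,285) and (428,267), with the tab on the left strip at (429,276), and the blue mask is the upper one. The head's grip top is at about (169,260), and the dock post is at the upper right of the dock, so the head's +x points there. The tile is centred near (233,204).

Run:
```python
from h import *
from scipy.spatial.transform import Rotation as R
c=load('top0')
w=lambda pts,s,o,z: px2w(c,np.array(pts,float)/s+o-(0.5-0.5/s),z)
def show(n,P):
    print(n,'ctr',P.mean(0).round(4),'edges',np.linalg.norm(np.roll(P,-1,0)-P,axis=1).round(4), 'yaw01',np.arctan2(*(P[1]-P[0])[[1,0]]).round(3))
o1=np.array([150,170]);o2=np.array([370,180])
P=w([(330,527),(290,437),(353,403),(401,495)],5,o2,.0415); show('win',P)
P=w([(322,563),(253,423),(365,370),(435,508)],5,o2,.0415); show('maskout',P)
P=w([(365,173),(369,101),(313,101),(307,173)],4,o1,.040); show('tile',P)
P=w([(410,236),(420,57),(277,53),(263,231)],4,o1,.033); show('house',P)
P=w([(30,383),(77,310)],4,o1,.165); show('gripL',P)
print('button',w([(79,363)],4,o1,.167))
P=w([(72,430),(165,262),(295,325),(200,497)],4,o1,.008); show('dockfoot',P)
for n,uv,z in(('wa',(387,200),.096),('wb',(389.5,272),.096)): print(n,px2w(c,[uv],z))
s=get_state(); print(R.from_rotvec(s['orientation']).as_matrix().round(3))
print(px2w(c,[(347,150),(372,149),(336,331),(361,331)],.085))
# project window into scene for check
s0=load('scene0'); print(w2px(s0,[[.4,-.17,.04]]))
```

```text
win ctr [ 0.4657 -0.2232  0.0415] edges [0.0416 0.0321 0.044  0.0346] yaw01 0.42
maskout ctr [ 0.4656 -0.2234  0.0415] edges [0.0658 0.0557 0.0657 0.0558] yaw01 0.464
tile ctr [0.6006 0.2334 0.04  ] edges [0.0413 0.0318 0.0414 0.0326] yaw01 0.025
house ctr [0.5984 0.2324 0.033 ] edges [0.1033 0.0825 0.103  0.0829] yaw01 0.018
gripL ctr [0.4712 0.332  0.165 ] edges [0.0396 0.0396] yaw01 -0.485
button [[0.46393588 0.31818807 0.167     ]]
dockfoot ctr [0.464  0.3179 0.008 ] edges [0.1066 0.085  0.108  0.0835] yaw01 -0.419
wa [[ 0.61129532 -0.10070909  0.096     ]]
wb [[ 0.46168518 -0.10666199  0.096     ]]
[[-0.913  0.408 -0.001]
 [ 0.408  0.913 -0.001]
 [ 0.    -0.001 -1.   ]]
[[ 0.72234556 -0.01427434  0.085     ]
 [ 0.72695122 -0.06919646  0.085     ]
 [ 0.34083003 -0.00197007  0.085     ]
 [ 0.34271775 -0.05216024  0.085     ]]
[[271.87620368 128.09995611]]
```

drive_tool --moves '[{"tx": 0.03, "ty": -0.035, "tz": 0.01}, {"tx": 0.06, "ty": -0.07, "tz": 0.02}, {"tx": 0.09, "ty": -0.105, "tz": 0.03}, {"tx": 0.12, "ty": -0.14, "tz": 0.04}, {"tx": 0.15, "ty": -0.175, "tz": 0.04}, {"tx": 0.18, "ty": -0.215, "tz": 0.04}, {"tx": 0.2095, "ty": -0.252, "tz": 0.04, "az": -0.02}, {"tx": 0.2095, "ty": -0.252, "tz": 0.04, "az": -0.02}, {"tx": 0.2095, "ty": -0.252, "tz": 0.04, "az": -0.02}]' --fingers 1 --force 60

```text
$.moves[0]: bad value
```

Run:
```python
from h import *
c=snap('wrist','w1'); s=get_state(); print(s['time_s'],s['position'],s['orientation'],s['force'],np.round(c['cam_to_world'],3).tolist(),c['fx'])
# predicted outlines
im=cv2.imread('pics/w1.png')
for yaw,col in((-.45,(0,255,0)),):
    Rz=np.array([[np.cos(yaw),-np.sin(yaw)],[np.sin(yaw),np.cos(yaw)]])
    for hx,hy,z in((.021,.017,.165),(.055,.043,.0)):
        q=np.array([(hx,hy),(-hx,hy),(-hx,-hy),(hx,-hy)])@Rz.T+[.464,.318]
        p=w2px(c,np.c_[q,np.full(4,z)]); cv2.polylines(im,[p.astype(int)],True,col,1)
cv2.imwrite('pics/w1o.png',im)
```

```text
0.15 [0.25460961 0.57036506 0.23072258] [-6.54651245e-01 -3.07241788e+00  1.72935141e-03] [ 0.09890441 -0.22469365  0.76963158] [[0.408, 0.873, 0.269, 0.186], [0.913, -0.39, -0.121, 0.6], [-0.001, 0.294, -0.956, 0.372], [0.0, 0.0, 0.0, 1.0]] 300.21197710614626
```

View pics/w1o.png

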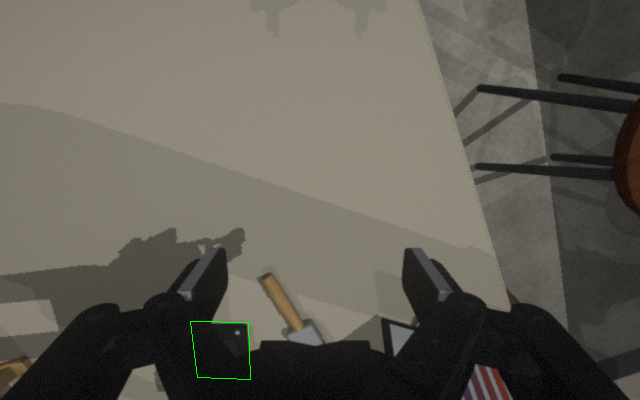

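The move was refused because each row needs all six fields. This wrist picture was taken at the start pose and shows only bare table between the fingers.

drive_tool --moves '[{"tx": 0.03, "ty": -0.035, "tz": 0.01, "ax": 0, "ay": 0, "az": 0}, {"tx": 0.06, "ty": -0.07, "tz": 0.02, "ax": 0, "ay": 0, "az": 0}, {"tx": 0.09, "ty": -0.105, "tz": 0.03, "ax": 0, "ay": 0, "az": 0}, {"tx": 0.12, "ty": -0.14, "tz": 0.04, "ax": 0, "ay": 0, "az": 0}, {"tx": 0.15, "ty": -0.175, "tz": 0.04, "ax": 0, "ay": 0, "az": 0}, {"tx": 0.18, "ty": -0.215, "tz": 0.04, "ax": 0, "ay": 0, "az": 0}, {"tx": 0.2095, "ty": -0.252, "tz": 0.04, "ax": 0, "ay": 0, "az": -0.02}, {"tx": 0.2095, "ty": -0.252, "tz": 0.04, "ax": 0, "ay": 0, "az": -0.02}, {"tx": 0.2095, "ty": -0.252, "tz": 0.04, "ax": 0, "ay": 0, "az": -0.02}]' --fingers 1 --force 60

```text
time_s: 0.9
position: [0.4677, 0.3136, 0.2713]
orientation: [0.691, 3.063, -0.003]
force: [-0.5, 0.1, 1.0]
width: 0.085
grip_force: 0.0
```

Run:
```python
from h import *
c=snap('wrist','w2'); s=get_state(); print(s['time_s'],s['position'],s['orientation'],s['force'])
im=cv2.imread('pics/w2.png')
yaw=-.45
Rz=np.array([[np.cos(yaw),-np.sin(yaw)],[np.sin(yaw),np.cos(yaw)]])
for hx,hy,z in((.021,.017,.165),(.055,.043,.0)):
        q=np.array([(hx,hy),(-hx,hy),(-hx,-hy),(hx,-hy)])@Rz.T+[.464,.318]
        p=w2px(c,np.c_[q,np.full(4,z)]); cv2.polylines(im,[p.astype(int)],True,(0,255,0),1); print(p.round(1).tolist())
cv2.imwrite('pics/w2o.png',im)
```

```text
0.95 [0.46609812 0.31586442 0.27117239] [ 6.92330958e-01  3.06402377e+00 -9.20474174e-04] [-1.06885231  1.0298917  -0.36518871]
[[337.2, 210.2], [338.6, 163.0], [297.9, 162.8], [298.4, 210.0]]
[[346.4, 193.1], [349.4, 113.9], [284.7, 113.5], [286.5, 192.7]]
```

View pics/w2o.png

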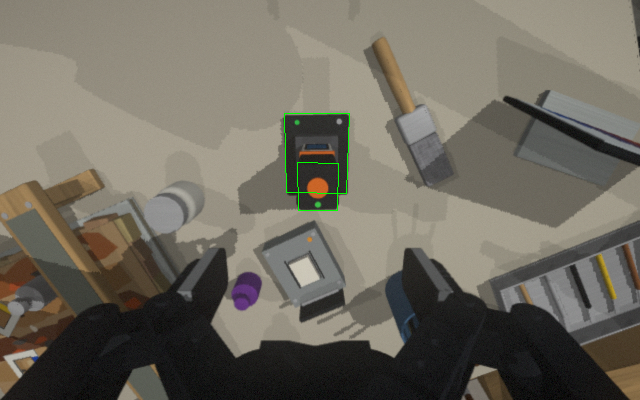

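The green outlines predicted for the grip top and dock foot (head at 0.464, 0.318, yaw -0.45) fit the picture to about 1–2 px. Next I descend and grasp.

drive_tool --moves '[{"tx": 0, "ty": 0, "tz": 0, "ax": 0, "ay": 0, "az": 0}, {"tx": 0, "ty": 0, "tz": -0.03, "ax": 0, "ay": 0, "az": 0}, {"tx": 0, "ty": 0, "tz": -0.06, "ax": 0, "ay": 0, "az": 0}, {"tx": 0, "ty": 0, "tz": -0.09, "ax": 0, "ay": 0, "az": 0}, {"tx": 0, "ty": 0, "tz": -0.12, "ax": 0, "ay": 0, "az": 0}, {"tx": 0, "ty": 0, "tz": -0.14, "ax": 0, "ay": 0, "az": 0}, {"tx": 0, "ty": 0, "tz": -0.154, "ax": 0, "ay": 0, "az": 0}, {"tx": 0, "ty": 0, "tz": -0.154, "ax": 0, "ay": 0, "az": 0}, {"tx": 0, "ty": 0, "tz": -0.154, "ax": 0, "ay": 0, "az": 0}, {"tx": 0, "ty": 0, "tz": -0.154, "ax": 0, "ay": 0, "az": 0}]'

```text
time_s: 1.78
position: [0.4642, 0.3199, 0.1182]
orientation: [0.683, 3.066, 0.001]
force: [-0.2, 0.5, 0.2]
width: 0.0852
grip_force: 0.0
```

drive_tool --moves '[{"tx": 0, "ty": 0, "tz": 0, "ax": 0, "ay": 0, "az": 0}, {"tx": 0, "ty": 0, "tz": 0, "ax": 0, "ay": 0, "az": 0}, {"tx": 0, "ty": 0, "tz": 0, "ax": 0, "ay": 0, "az": 0}, {"tx": 0, "ty": 0, "tz": 0, "ax": 0, "ay": 0, "az": 0}, {"tx": 0, "ty": 0, "tz": 0, "ax": 0, "ay": 0, "az": 0}, {"tx": 0, "ty": 0, "tz": 0, "ax": 0, "ay": 0, "az": 0}, {"tx": 0, "ty": 0, "tz": 0, "ax": 0, "ay": 0, "az": 0}, {"tx": 0, "ty": 0, "tz": 0, "ax": 0, "ay": 0, "az": 0}, {"tx": 0, "ty": 0, "tz": 0, "ax": 0, "ay": 0, "az": 0}, {"tx": 0, "ty": 0, "tz": 0, "ax": 0, "ay": 0, "az": 0}]' --fingers 0 --force 60

```text
time_s: 2.62
position: [0.4644, 0.3186, 0.118]
orientation: [0.685, 3.066, 0.0]
force: [-1.2, -1.8, 6.1]
width: 0.0334
grip_force: 59.1
```

drive_tool --moves '[{"tx": 0, "ty": 0, "tz": 0.01, "ax": 0, "ay": 0, "az": 0}, {"tx": 0, "ty": 0, "tz": 0.03, "ax": 0, "ay": 0, "az": 0}, {"tx": 0, "ty": 0, "tz": 0.06, "ax": 0, "ay": 0, "az": 0}, {"tx": 0, "ty": 0, "tz": 0.09, "ax": 0, "ay": 0, "az": 0}, {"tx": 0, "ty": 0, "tz": 0.1, "ax": 0, "ay": 0, "az": 0}, {"tx": 0.02, "ty": -0.012, "tz": 0.1, "ax": 0, "ay": 0, "az": 0.08}, {"tx": 0.045, "ty": -0.028, "tz": 0.1, "ax": 0, "ay": 0, "az": 0.16}, {"tx": 0.075, "ty": -0.046, "tz": 0.1, "ax": 0, "ay": 0, "az": 0.26}, {"tx": 0.105, "ty": -0.066, "tz": 0.1, "ax": 0, "ay": 0, "az": 0.36}, {"tx": 0.128, "ty": -0.08, "tz": 0.1, "ax": 0, "ay": 0, "az": 0.45}, {"tx": 0.136, "ty": -0.085, "tz": 0.1, "ax": 0, "ay": 0, "az": 0.47}, {"tx": 0.136, "ty": -0.085, "tz": 0.1, "ax": 0, "ay": 0, "az": 0.47}]'

```text
time_s: 3.62
position: [0.6019, 0.2318, 0.2161]
orientation: [0.045, -3.141, 0.001]
force: [-0.2, 0.4, -3.3]
width: 0.0335
grip_force: 60.5
```

drive_tool --moves '[{"tx": 0, "ty": 0, "tz": 0, "ax": 0, "ay": 0, "az": 0}, {"tx": 0, "ty": 0, "tz": 0, "ax": 0, "ay": 0, "az": 0}, {"tx": 0, "ty": 0, "tz": 0, "ax": 0, "ay": 0, "az": 0}, {"tx": 0, "ty": 0, "tz": 0, "ax": 0, "ay": 0, "az": 0}]'

```text
time_s: 3.95
position: [0.5994, 0.2344, 0.2172]
orientation: [0.049, -3.141, -0.0]
force: [-0.8, -0.2, -3.5]
width: 0.0335
grip_force: 60.5
```

```bash
cat >> h.py <<'E'
def box(im,c,x,y,yaw,hx,hy,z,col):
    Rz=np.array([[np.cos(yaw),-np.sin(yaw)],[np.sin(yaw),np.cos(yaw)]])
    q=np.array([(hx,hy),(-hx,hy),(-hx,-hy),(hx,-hy)])@Rz.T+[x,y]
    p=w2px(c,np.c_[q,np.full(4,z)]); cv2.polylines(im,[(p*16+8).astype(int)],True,col,1,cv2.LINE_AA,4)
    return p
E
python3 - <<'E'
from h import *
from scipy.spatial.transform import Rotation as R
c=snap('wrist','w3'); t=snap('top','t3'); s=get_state(); print(s['time_s'],s['position'],s['orientation'],s['force'],s['width'])
p=s['position']; yv=R.from_rotvec(s['orientation']).as_matrix()[:,1]; a=np.arctan2(yv[1],yv[0])-np.pi/2; print('head yaw',a)
im=cv2.imread('pics/w3.png'); im2=cv2.imread('pics/t3.png')
for i,cc in((im,c),(im2,t)):
    box(i,cc,.6006,.2334,.02,.020,.015,.040,(0,255,0)); box(i,cc,.5995,.2329,.02,.052,.042,.033,(0,255,255))
    z=p[2]-.093
    box(i,cc,p[0],p[1],a,.014,.009,z,(255,0,255)); box(i,cc,p[0],p[1],a,.023,.017,z+.02,(255,0,0)); box(i,cc,p[0],p[1],a,.023,.017,z+.088,(255,0,0))
crop=cv2.resize(im2[150:280,170:300],(400,400),interpolation=cv2.INTER_CUBIC)
cr1=cv2.resize(im[100:300,220:420],(400,400),interpolation=cv2.INTER_CUBIC)
cv2.imwrite('pics/t3o.png',np.hstack([cr1,crop]))
E
```

```text
4.05 [0.59973542 0.23427912 0.21743227] [-4.85716210e-02  3.14114730e+00  1.18649349e-04] [ 0.87710106 -0.60770935 -3.4857095 ] 0.03334989969700373
head yaw 0.03092357653770761
```

View pics/t3o.png

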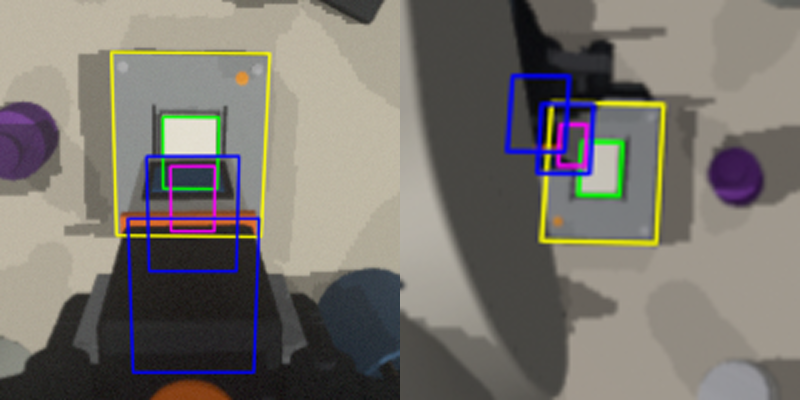

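Left is the wrist view and right the top view. The tile (green) and housing (yellow) outlines match, and the held head sits where predicted to about 2 mm, so I press straight down.

drive_tool --moves '[{"tx": 0.001, "ty": -0.001, "tz": -0.03, "ax": 0, "ay": 0, "az": 0}, {"tx": 0.001, "ty": -0.001, "tz": -0.055, "ax": 0, "ay": 0, "az": 0}, {"tx": 0.001, "ty": -0.001, "tz": -0.072, "ax": 0, "ay": 0, "az": 0}, {"tx": 0.001, "ty": -0.001, "tz": -0.08, "ax": 0, "ay": 0, "az": 0}, {"tx": 0.001, "ty": -0.001, "tz": -0.083, "ax": 0, "ay": 0, "az": 0}, {"tx": 0.001, "ty": -0.001, "tz": -0.086, "ax": 0, "ay": 0, "az": 0}, {"tx": 0.001, "ty": -0.001, "tz": -0.088, "ax": 0, "ay": 0, "az": 0}, {"tx": 0.001, "ty": -0.001, "tz": -0.09, "ax": 0, "ay": 0, "az": 0}, {"tx": 0.001, "ty": -0.001, "tz": -0.09, "ax": 0, "ay": 0, "az": 0}, {"tx": 0.001, "ty": -0.001, "tz": -0.09, "ax": 0, "ay": 0, "az": 0}]'

```text
time_s: 4.88
position: [0.6016, 0.233, 0.1283]
orientation: [-0.047, 3.14, 0.001]
force: [-3.6, -0.1, 3.2]
width: 0.0335
grip_force: 61.3
```

drive_tool --moves '[{"tx": 0, "ty": 0, "tz": -0.001, "ax": 0, "ay": 0, "az": 0}, {"tx": 0, "ty": 0, "tz": -0.002, "ax": 0, "ay": 0, "az": 0}, {"tx": 0, "ty": 0, "tz": -0.003, "ax": 0, "ay": 0, "az": 0}, {"tx": 0, "ty": 0, "tz": -0.003, "ax": 0, "ay": 0, "az": 0}, {"tx": 0, "ty": 0, "tz": -0.003, "ax": 0, "ay": 0, "az": 0}]'

```text
time_s: 5.3
position: [0.6024, 0.233, 0.1267]
orientation: [-0.047, 3.139, 0.001]
force: [-5.3, -2.4, 16.9]
width: 0.0336
grip_force: 62.7
```

drive_tool --moves '[{"tx": 0, "ty": 0, "tz": -0.0007, "ax": 0, "ay": 0, "az": 0}, {"tx": 0, "ty": 0, "tz": -0.0007, "ax": 0, "ay": 0, "az": 0}, {"tx": 0, "ty": 0, "tz": -0.0007, "ax": 0, "ay": 0, "az": 0}, {"tx": 0, "ty": 0, "tz": -0.0007, "ax": 0, "ay": 0, "az": 0}, {"tx": 0, "ty": 0, "tz": -0.0007, "ax": 0, "ay": 0, "az": 0}, {"tx": 0, "ty": 0, "tz": -0.0007, "ax": 0, "ay": 0, "az": 0}]'

```text
time_s: 5.8
position: [0.6025, 0.2331, 0.1266]
orientation: [-0.047, 3.138, 0.001]
force: [-6.1, -3.5, 22.0]
width: 0.0336
grip_force: 63.6
```

Run:
```python
from h import *
c=snap('wrist','w4'); s=get_state(); print(s['time_s'],s['position'],s['orientation'],s['force'],s['width'],s['q'])
im=cv2.imread('pics/w4.png')
cv2.imwrite('pics/w4o.png',cv2.resize(im[100:320,200:440],None,fx=2.5,fy=2.5,interpolation=cv2.INTER_CUBIC))
```

```text
5.85 [0.60254029 0.23305483 0.1266577 ] [-4.74751128e-02  3.13805320e+00  1.41166823e-03] [-6.11706525 -3.55532919 22.03388861] 0.0335448213547254 [ 3.66875712e-01  4.91804906e-01  1.67374692e+00 -3.03862143e-04
  9.72745574e-01 -1.23400532e+00]
```

View pics/w4o.png

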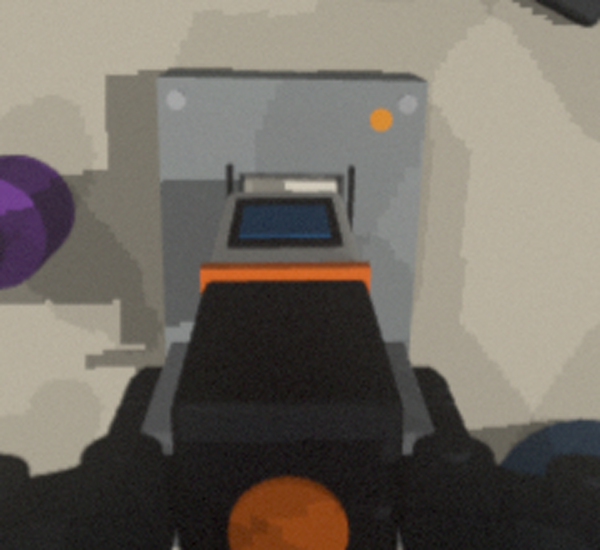

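The tile is home: force rose from 17 to 22 N with no further travel. The nose is centred on it. The same view lets me measure the head's offset in the grip.

Run:
```python
from h import *
c=load('w4')
f=lambda pts,z: px2w(c,np.array(pts,float)/2.5+[200,100]-.3,z)
y=.03; u=np.array([np.cos(y),np.sin(y)]); 
for n,pts,z in(('bot',[(226,196),(346,194)],.054),('top',[(200,264),(371,263)],.122)):
    P=f(pts,z); m=P.mean(0)[:2]; d=P[1]-P[0]
    print(n,np.linalg.norm(d),'yaw',np.arctan2(-d[0],d[1])if d[1]>0 else np.arctan2(d[0],-d[1]),'edge mid',m,'ctr',m+.023*u,'off',m+.023*u-[.6025,.2331])
P=f([(244,178),(342,178)],.034); print('tile far edge',P, 'ctr', P.mean(0)[:2]+.02*u)
P=f([(160,76),(426,78)],.033); print('house',P, 'ctr',P.mean(0)[:2]+.052*u)
```

```text
bot 0.03521776816600868 yaw 0.04649132864621866 edge mid [0.58043857 0.23135944] ctr [0.60342822 0.23204934] off [ 0.00092822 -0.00105066]
top 0.035225745673244054 yaw 0.035433892731400615 edge mid [0.57805792 0.23121865] ctr [0.60104757 0.23190854] off [-0.00145243 -0.00119146]
tile far edge [[0.58022971 0.217963   0.034     ]
 [0.57931189 0.2491777  0.034     ]] ctr [0.5997618  0.23417026]
house [[0.54914913 0.19167773 0.033     ]
 [0.5473335  0.27351638 0.033     ]] ctr [0.60021791 0.23415682]
```

drive_tool --moves '[{"tx": 0, "ty": 0, "tz": 0.01, "ax": 0, "ay": 0, "az": 0}, {"tx": 0, "ty": 0, "tz": 0.03, "ax": 0, "ay": 0, "az": 0}, {"tx": 0, "ty": 0, "tz": 0.06, "ax": 0, "ay": 0, "az": 0}, {"tx": 0, "ty": 0, "tz": 0.09, "ax": 0, "ay": 0, "az": 0}, {"tx": 0, "ty": 0, "tz": 0.115, "ax": 0, "ay": 0, "az": 0}, {"tx": 0, "ty": 0, "tz": 0.125, "ax": 0, "ay": 0, "az": 0}, {"tx": 0, "ty": 0, "tz": 0.125, "ax": 0, "ay": 0, "az": 0}, {"tx": 0, "ty": 0, "tz": 0.125, "ax": 0, "ay": 0, "az": 0}]'

```text
time_s: 6.52
position: [0.6011, 0.2327, 0.2478]
orientation: [-0.047, 3.141, -0.0]
force: [-0.1, 0.1, -4.3]
width: 0.0333
grip_force: 60.5
```

drive_tool --moves '[{"tx": -0.004, "ty": -0.012, "tz": 0, "ax": 0, "ay": 0, "az": 0.02}, {"tx": -0.01, "ty": -0.034, "tz": 0, "ax": 0, "ay": 0, "az": 0.05}, {"tx": -0.019, "ty": -0.064, "tz": 0, "ax": 0, "ay": 0, "az": 0.08}, {"tx": -0.029, "ty": -0.098, "tz": 0, "ax": 0, "ay": 0, "az": 0.11}, {"tx": -0.039, "ty": -0.132, "tz": 0, "ax": 0, "ay": 0, "az": 0.14}, {"tx": -0.049, "ty": -0.166, "tz": 0, "ax": 0, "ay": 0, "az": 0.17}, {"tx": -0.059, "ty": -0.2, "tz": 0, "ax": 0, "ay": 0, "az": 0.2}, {"tx": -0.069, "ty": -0.234, "tz": 0, "ax": 0, "ay": 0, "az": 0.23}, {"tx": -0.079, "ty": -0.266, "tz": 0, "ax": 0, "ay": 0, "az": 0.26}, {"tx": -0.088, "ty": -0.296, "tz": 0, "ax": 0, "ay": 0, "az": 0.29}, {"tx": -0.095, "ty": -0.32, "tz": 0, "ax": 0, "ay": 0, "az": 0.32}, {"tx": -0.1, "ty": -0.338, "tz": 0, "ax": 0, "ay": 0, "az": 0.34}]'

```text
time_s: 7.52
position: [0.4991, -0.1071, 0.2462]
orientation: [0.578, -3.084, -0.001]
force: [-0.4, -0.1, -4.1]
width: 0.0333
grip_force: 60.4
```

drive_tool --moves '[{"tx": -0.006, "ty": -0.02, "tz": 0, "ax": 0, "ay": 0, "az": 0.02}, {"tx": -0.014, "ty": -0.045, "tz": 0, "ax": 0, "ay": 0, "az": 0.04}, {"tx": -0.022, "ty": -0.075, "tz": 0, "ax": 0, "ay": 0, "az": 0.06}, {"tx": -0.03, "ty": -0.1, "tz": 0, "ax": 0, "ay": 0, "az": 0.08}, {"tx": -0.035, "ty": -0.115, "tz": 0, "ax": 0, "ay": 0, "az": 0.085}, {"tx": -0.036, "ty": -0.118, "tz": 0, "ax": 0, "ay": 0, "az": 0.085}, {"tx": -0.036, "ty": -0.118, "tz": 0, "ax": 0, "ay": 0, "az": 0.085}, {"tx": -0.036, "ty": -0.118, "tz": 0, "ax": 0, "ay": 0, "az": 0.085}, {"tx": -0.036, "ty": -0.118, "tz": 0, "ax": 0, "ay": 0, "az": 0.085}]'

```text
time_s: 8.27
position: [0.4652, -0.2222, 0.2478]
orientation: [0.709, -3.06, -0.002]
force: [0.7, 0.3, -3.7]
width: 0.0334
grip_force: 60.7
```

Run:
```python
from h import *
from scipy.spatial.transform import Rotation as R
c=snap('wrist','w5'); s=get_state(); print(s['time_s'],s['position'],s['orientation'],s['force'],s['width'])
M=R.from_rotvec(s['orientation']).as_matrix(); print('yaw',np.arctan2(M[1,1],M[0,1])-np.pi/2,M[:,2])
im=cv2.imread('pics/w5.png')
p=w2px(c,[[.4657,-.2233,.0415]])[0]; print(p)
S=5; x0,y0=int(p[0])-60,int(p[1])-60; print(x0,y0)
box(im,c,.4657,-.2233,.46,.021,.016,.0415,(0,255,0)); 
cv2.imwrite('pics/w5o.png',cv2.resize(im[y0:y0+120,x0:x0+150],None,fx=S,fy=S,interpolation=cv2.INTER_CUBIC))
```

```text
8.3167 [ 0.46535078 -0.22223296  0.24803696] [ 7.10038483e-01 -3.05979561e+00 -1.23997749e-03] [-0.24902299  0.44506337 -4.12895427] 0.03327023190706121
yaw 0.45603690968242505 [-6.58963563e-04  6.57581489e-04 -9.99999567e-01]
[314.04208281 169.45908754]
254 109
```

View pics/w5o.png

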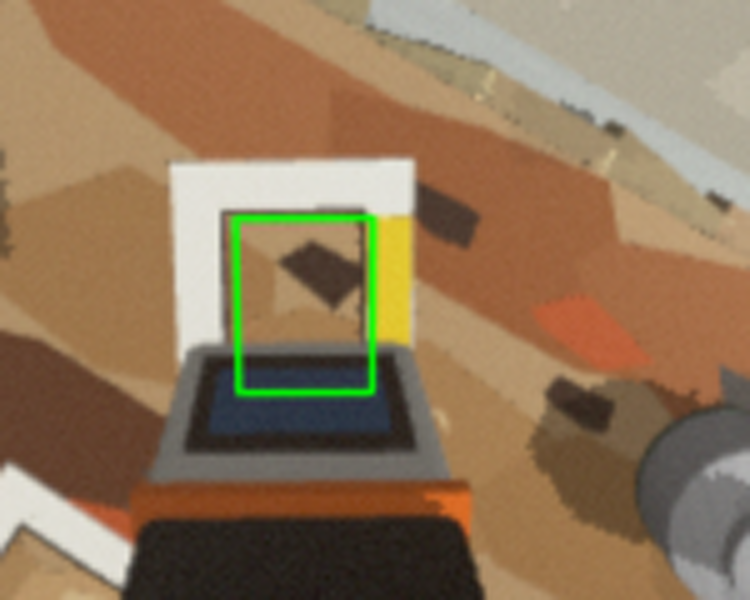

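The window shows at crop (223–365, far edge 211), about 10 crop px (~2 mm) left of the green prediction. It is still the yellow-tabbed mask and parallel to the head. I'll measure window and head in this same picture.

Run:
```python
from h import *
c=load('w5')
f=lambda pts,z: px2w(c,np.array(pts,float)/5+[254,109]-.4,z)
y=.456; u=np.array([np.cos(y),np.sin(y)]); v=np.array([-u[1],u[0]])
B=np.c_[u,v]
def rep(n,P,h):
    d=P[1]-P[0]; m=P.mean(0)[:2]+h*u; print(n,'len',np.linalg.norm(d).round(4),'ctr',m.round(4),'edge skew',(d[:2]@u/(d[:2]@v)).round(3)); return m
a=rep('win far edge',f([(223,211),(366,211)],.0415),.021)
b=rep('mask far edge',f([(170,163),(414,160)],.0415),.033)
h1=rep('body bottom',f([(187,350),(412,347)],.175),.023)
h2=rep('body top',f([(130,487),(470,485)],.243),.023)
for w in(a,b): print('delta uv',(w-h1)@B,'world',w-h1)
```

```text
win far edge len 0.0332 ctr [ 0.4655 -0.2253] edge skew 0.001
mask far edge len 0.0561 ctr [ 0.4663 -0.2256] edge skew -0.011
body bottom len 0.0331 ctr [ 0.4666 -0.2232] edge skew -0.012
body top len 0.0351 ctr [ 0.4645 -0.224 ] edge skew -0.005
delta uv [-0.00188071 -0.00146456] world [-0.00104361 -0.0021431 ]
delta uv [-0.00127765 -0.0020123 ] world [-0.00026096 -0.00236931]
```

drive_tool --moves '[{"tx": -0.0005, "ty": -0.002, "tz": -0.01, "ax": 0, "ay": 0, "az": 0}, {"tx": -0.0005, "ty": -0.002, "tz": -0.03, "ax": 0, "ay": 0, "az": 0}, {"tx": -0.0005, "ty": -0.002, "tz": -0.05, "ax": 0, "ay": 0, "az": 0}, {"tx": -0.0005, "ty": -0.002, "tz": -0.068, "ax": 0, "ay": 0, "az": 0}, {"tx": -0.0005, "ty": -0.002, "tz": -0.08, "ax": 0, "ay": 0, "az": 0}, {"tx": -0.0005, "ty": -0.002, "tz": -0.088, "ax": 0, "ay": 0, "az": 0}, {"tx": -0.0005, "ty": -0.002, "tz": -0.09, "ax": 0, "ay": 0, "az": 0}, {"tx": -0.0005, "ty": -0.002, "tz": -0.09, "ax": 0, "ay": 0, "az": 0}, {"tx": -0.0005, "ty": -0.002, "tz": -0.09, "ax": 0, "ay": 0, "az": 0}, {"tx": -0.0005, "ty": -0.002, "tz": -0.09, "ax": 0, "ay": 0, "az": 0}]'

```text
time_s: 9.15
position: [0.4654, -0.2255, 0.1594]
orientation: [-0.709, 3.059, -0.002]
force: [0.4, -1.0, -4.0]
width: 0.0334
grip_force: 60.5
```

drive_tool --moves '[{"tx": 0, "ty": 0, "tz": -0.006, "ax": 0, "ay": 0, "az": 0}, {"tx": 0, "ty": 0, "tz": -0.012, "ax": 0, "ay": 0, "az": 0}, {"tx": 0, "ty": 0, "tz": -0.014, "ax": 0, "ay": 0, "az": 0}, {"tx": 0, "ty": 0, "tz": -0.014, "ax": 0, "ay": 0, "az": 0}, {"tx": 0, "ty": 0, "tz": -0.014, "ax": 0, "ay": 0, "az": 0}, {"tx": 0, "ty": 0, "tz": -0.014, "ax": 0, "ay": 0, "az": 0}, {"tx": 0, "ty": 0, "tz": -0.014, "ax": 0, "ay": 0, "az": 0}, {"tx": 0, "ty": 0, "tz": -0.014, "ax": 0, "ay": 0, "az": 0}]'

```text
time_s: 9.82
position: [0.4649, -0.2253, 0.1448]
orientation: [-0.709, 3.06, -0.0]
force: [-1.0, 0.0, -4.3]
width: 0.0336
grip_force: 60.6
```

Run:
```python
from h import *
for i in range(4):
    c=snap('wrist','w6'); s=get_state(); print(s['time_s'],np.round(s['position'],4),np.round(s['orientation'],3),np.round(s['force'],1))
im=cv2.imread('pics/w6.png')
p=w2px(c,[[.465,-.2245,.0415]])[0]; x0,y0=int(p[0])-50,int(p[1])-55; print(x0,y0)
cv2.imwrite('pics/w6o.png',cv2.resize(im[y0:y0+100,x0:x0+110],None,fx=6,fy=6,interpolation=cv2.INTER_CUBIC))
```

```text
9.8667 [ 0.4648 -0.2253  0.1447] [-0.709  3.06  -0.   ] [ 0.1  0.1 -3.5]
9.9167 [ 0.4648 -0.2253  0.1447] [-0.709  3.06  -0.   ] [-0.6  0.  -4.4]
9.9667 [ 0.4648 -0.2253  0.1447] [-0.709  3.06  -0.   ] [ 0.6 -0.3 -3.5]
10.0167 [ 0.4648 -0.2253  0.1447] [-0.709  3.06  -0.   ] [-0.   0.2 -3.8]
266 140
```

View pics/w6o.png

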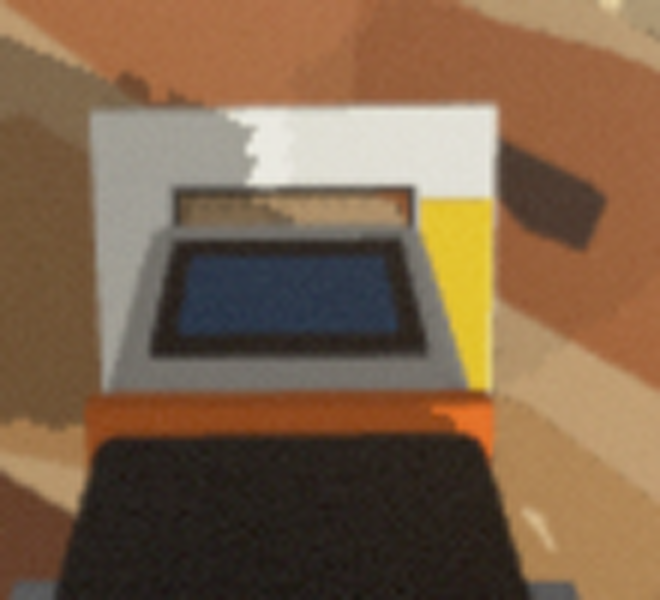

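The window (crop 172–416, far edge 187) is centred around the body (152–420) and parallel to it. The nose is about 12 mm above the paint. I'll compute the last correction.

Run:
```python
from h import *
c=load('w6')
f=lambda pts,z: px2w(c,np.array(pts,float)/6+[266,140]-.42,z)
y=.456; u=np.array([np.cos(y),np.sin(y)]); v=np.array([-u[1],u[0]]); B=np.c_[u,v]
def rep(n,P,h):
    d=P[1]-P[0]; m=P.mean(0)[:2]+h*u; print(n,'len',np.linalg.norm(d).round(4),'ctr',m.round(4),'skew',(d[:2]@u/(d[:2]@v)).round(3)); return m
a=rep('win',f([(172,187),(416,186)],.0415),.021)
b=rep('mask',f([(90,111),(498,105)],.0415),.033)
h=rep('body',f([(152,230),(422,229)],.072),.023)
h2=rep('bodytop',f([(86,396),(494,393)],.140),.023)
for w in(a,b): print('uv',(w-h)@B,(w-h2)@B,'world',w-h)
```

```text
win len 0.0339 ctr [ 0.465  -0.2261] skew -0.003
mask len 0.0559 ctr [ 0.4659 -0.2256] skew -0.013
body len 0.033 ctr [ 0.466  -0.2266] skew -0.002
bodytop len 0.0351 ctr [ 0.4638 -0.227 ] skew -0.006
uv [-0.00063747  0.00084403] [0.00149914 0.00030807] world [-0.00094402  0.00047707]
uv [0.00038124 0.00084688] [0.00251786 0.00031092] world [-3.06440987e-05  9.28234905e-04]
```

Centring is within 1 mm. I lower the last 4 mm with a 0.5 mm trim.

drive_tool --moves '[{"tx": 0, "ty": 0.0005, "tz": -0.002, "ax": 0, "ay": 0, "az": 0}, {"tx": 0, "ty": 0.0005, "tz": -0.004, "ax": 0, "ay": 0, "az": 0}, {"tx": 0, "ty": 0.0005, "tz": -0.004, "ax": 0, "ay": 0, "az": 0}, {"tx": 0, "ty": 0.0005, "tz": -0.004, "ax": 0, "ay": 0, "az": 0}, {"tx": 0, "ty": 0.0005, "tz": -0.004, "ax": 0, "ay": 0, "az": 0}, {"tx": 0, "ty": 0.0005, "tz": -0.004, "ax": 0, "ay": 0, "az": 0}, {"tx": 0, "ty": 0.0005, "tz": -0.004, "ax": 0, "ay": 0, "az": 0}, {"tx": 0, "ty": 0.0005, "tz": -0.004, "ax": 0, "ay": 0, "az": 0}]'

```text
time_s: 10.68
position: [0.4647, -0.2248, 0.1406]
orientation: [-0.709, 3.061, -0.0]
force: [-0.4, -0.7, -3.8]
width: 0.0335
grip_force: 60.6
```

Run:
```python
from h import *
s=get_state(); print(s['time_s'],s['position'],s['force'],s['grip_force'],np.abs(s['qd']).max())
if .138<s['position'][2]<.144: print(job_done())
```

```text
10.6833 [ 0.46474563 -0.22479503  0.14063459] [-0.43057345 -0.65977285 -3.76267429] 60.619282722473145 0.0013900365062637302
the job is handed in; nothing more can be done
None
```

The job is handed in, with no verdict returned: by my measurements the tile was pressed home, and the head finished held still and upright about 8 mm above the paint, within about 1 mm of the yellow-tabbed window's centre and aligned with it.

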